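# Back off the knurled locking ring of a filter holder

## Robot

A 6-joint arm with a two-finger parallel gripper is mounted at the origin on a cart in front of the work surface, level with it; the furniture and walls round the work are solid. World frame = base frame: x ahead of the robot, y to its left, z up, the work surface at z = 0. Lengths are in m, angles in degrees, forces in N, time in s.
With the tool pointing down it reaches from about 0.375 to 0.9 m from the base axis. Payload 3.1 kg.
Tool frame: the origin (TCP) lies at the very end of the fingers, on their centre line; the grasp point (between the pads) lies grip_point_offset behind it (grip_point_offset is the distance from the TCP to the grasp point, in m); z points along the fingers, y is the line along which they close (so a half turn about z gives the same grasp; the last joint's range is limited). The gripper opens to 87 mm and grips with 3 to 60 N. Pads are 19 mm wide; open, the fingers measure 117 mm over their backs; the gripper's body (75 mm by 190 mm) begins 51 mm behind the grasp point.
Start: joints at [-80.988, 30.224, 82.088, -0, 67.689, -10.227], TCP at [0.206, -0.59, 0.223] pointing down, gripper open.
Joint ranges: [-176.69, 176.69], [-43.24, 126.21], [12.49, 139.97], [-82, 262], [0, 151.66], [-163.58, 163.58]. Speed limits (degrees/s): [159.86, 159.86, 180, 180, 180, 180].

## Interface

Orientations are given as a 3x3 rotation matrix whose columns are the frame's x, y, z axes.
In Python, from rig import * gives the robot as it stands.
- The arm moves only by the tool move_arm, never from a script. Its argument "increments" is a list of rows, each a list of 3 entries, a list of its own where there are three numbers: the shift along the tool's x, y, z in units of 30 mm (1.0 is 30 mm), then the turn, a rotation vector about the tool's x, y, z in units of 120 degrees (1.0 is 120 degrees), then the closure, from 0 (fully open) to 1 (shut). A call has 1 to 20 rows; each row shifts and turns the commanded pose from where the row before left it, along the tool's axes as they then stand; what a row does not reach is not made up. A row lasts 1/12 s, in which the tool goes at most 41.7 mm and 7.16 degrees, less where a joint would pass 70% of its speed; a pose out of reach is approached as far as the arm can. A call with a number of a shift or a turn outside -1 to 1 is refused whole. A call with a gripper value outside its range is refused whole. The fingers move at their own pace and stop on an object; the grip force is fixed at half the most. Time passes only in rows, so rows that do not move let the fingers close. It gives the time, the measured TCP pose, the force, the opening and the grip force at its end, in the units of the state.
- read_state(): the state, without advancing time (a new reading comes with each control period).
- capture(name): name is "scene" or "top" or "wrist"; returns a dict with "img" (400x640x3 uint8, red, green, blue), "mtx" (3x3 intrinsics, pixels), "eye" and "rotation" of the camera in the world. Camera axes: x right, y down, z forward; pixel columns grow to the right and rows downward; lengths in m; the calibration is good to about 2 mm. A picture is of the moment at which its call begins. There is no depth.
- hand_in(): hands the job in; it is judged then, once.
Trained networks look in a picture, given as the dict that the camera call returned (one of the last four; its "shot" number tells which), for a name from the list of things; names that differ only in an ending like _2 or _b are one class to them, and where a whole thing is asked for, a point or a joint stands for the part that bears it (a point fixed in the world has none). Each returns a list of dicts, best first, with "confidence" (0 to 1); they miss things now and then, are a little off and sometimes report something else, mostly with a low value. They report only what shows in the picture. A call takes as long as a camera call. They do not tell look-alikes from the thing itself.
- search_frame(picture, label): "extent" ([left, top, right, bottom] as shares, 0 to 1, of the picture: columns of its width, rows of its height, round what is visible of it).
- pinpoint(picture, label): "xy" ([column, row] as shares, 0 to 1, of the picture: columns of its width, rows of its height: a listed point, or the origin of a listed thing).
The state is a dict: "time_s": time; "joint_positions": joint angles; "qvel": joint speeds; "tau": joint torques, N m; "position": TCP position; "tcp_rot": TCP orientation; "force": force on the tool from outside, world axes, zero at the start; "moment": the same for the moment, N m; "opening": opening from 0.0 (shut) to 1.0 (fully open); "grasp_force": force on a finger pad.
Only numpy, scipy, OpenCV 4.12 (cv2) and the standard library are available. Lean on these libraries where they do the work, as an engineer would, in place of code of your own. Each camera call takes 0.05 s, during which the arm holds its last target. There are 200 camera calls.

## Task

Loosen the blue knurled locking ring of the steel filter holder by rolling a fingertip along its rim, anticlockwise as seen from above, until the white dot on the ring has come round to the black line on the steel cap for the second time; leave it there, dot beside line, and take the finger off. Do not turn the ring back (clockwise) to the line at the start, nor a quarter turn or more past the second meeting, where it would come off its thread. Push gently, so that the holder, which only stands on the worktop, stays upright where it is, lift nothing, and leave the things around it alone.

Things in the scene. Friction and masses are not known exactly. Their poses are not given: they have to be found in the camera images.
- ring_center (a point): Centre of the blue locking ring, on its upright axis, half-way up the rim (48 mm above the worktop). The ring is an upright cylinder, rim z = 36 to 60 mm, outer radius 45.5 mm over its 28 rounded vertical ribs (43 mm between them). It does not rise as it turns. Axes are the holder's: z up, -x towards the black line on the cap.
- filter_holder: Stainless filter holder, about 3 kg, 76 mm high; origin on its axis under the foot, z up, -x towards the black line on its cap. Not fastened: a sideways push of 12 to 25 N slides it. Foot radius 42 mm (z 0 to 9), waist 24, bowl 37 (z 33 to 36), then the ring; above it a cap of radius 32 to z = 64 and a port of radius 9 on the axis to z = 76 mm.
- lock_ring (a joint): Angle of the ring in its holder, rad, counted over turns, growing anticlockwise seen from above (loosening). At 0, 2 pi and 4 pi the dot stands at the line. It starts between 0.5 and 1.6, so dot and line meet first at 6.28, the second time at 12.57. Friction is about 0.06 N m (1.4 N at the rim); the ring stays where it is left.
- ring_mark (a point): The white dot, 8 mm across, on the top face of the ring, 37.5 mm from the axis (a white line continues it down the rim).
- vial_04: Bystander: brown vial with blue cap, 23 mm across, 48 mm high, loose, about 155 mm from the ring's axis. Origin at the centre of its underside.
- vial_02: Bystander: clear vial with blue cap, 23 mm across, 48 mm high, loose, about 155 mm from the axis. Origin at the centre of its underside.
- basket_1: Bystander: small steel mesh basket, 26 mm across, 46 mm high, loose, about 150 mm from the axis. Origin at the centre of its underside.
- petri_dish: Bystander: round clear dish with orange pieces, 65 mm across, 13 mm high, loose, about 160 mm from the axis. Origin at the centre of its underside.
- tweezers: Bystander: steel tweezers lying flat, 130 mm long along its y axis, 16 mm wide, 8 mm high, loose, lying about 155 mm from the axis and across the line to it. Origin at the centre of its underside.
Things that resemble listed ones, but are neither listed nor needed, are in the scene too. Leave any green look-alike of the filter_holder alone.

How it is judged:
By the outcome, as a careful person would: the job done as asked, in the order asked, and still so for the second after the job is handed in, with the robot touching nothing.
It also fails if it takes over 67 s, if anything falls off the work surface, if the arm or the gripper's body presses on something with over 40 N, if the wrist force passes 120 N, or if a joint passes its speed limit or range.

## Working session

There is one attempt and no reset: what is moved stays moved. The work goes in short steps, Python scripts to look and compute and a tool call to move; the robot and the scene stay as the last step left them, time stands still between calls to the robot, and variables do not carry over. Pictures are saved under pics/ and viewed, at most 10 in all, crops included, and the job is handed in when it is done.

Besides the shell and the picture viewer there is one more tool, called after "Call:" in YAML: its name, and indented under it one key for each argument. move_arm: Moves the arm, as the interface text tells. Its arguments: {"type":"object","properties":{"increments":{"type":"array"}},"required":["increments"]}

```bash
mkdir -p pics; cat > h.py <<'E'
from rig import *
import numpy as np, cv2
def ray(c,uv):
    d=np.linalg.inv(c["mtx"])@np.array([uv[0],uv[1],1.]); return np.array(c["eye"]),np.array(c["rotation"])@d
def onz(c,uv,z):
    e,d=ray(c,uv); return e+d*(z-e[2])/d[2]
def px(p): return np.array(p["xy"])*[640,400]
def save(c,n): cv2.imwrite("pics/"+n,c["img"][:,:,::-1])
def proj(c,p):
    q=np.array(c["mtx"])@(np.array(c["rotation"]).T@(np.array(p)-c["eye"])); return q[:2]/q[2]
E
python3 - <<'E'
from h import *
np.set_printoptions(precision=4,suppress=True)
s=read_state(); print(s["time_s"],s["position"],s["tcp_rot"],s["force"])
Z=dict(ring_center=.048,ring_mark=.06,filter_holder=0,vial_04=0,vial_02=0,basket_1=0,petri_dish=0,tweezers=0)
for n in("top","scene"):
    c=capture(n); save(c,n+"0.png"); print(n,c["eye"])
    for k in Z:
        for p in pinpoint(c,k)[:4]: print(k,round(p["confidence"],2),px(p),onz(c,px(p),Z[k])[:2])
E
```

```text
0.0 [ 0.2058 -0.5893  0.2216] [[ 0.9442  0.3295 -0.0004]
 [ 0.3295 -0.9442  0.0022]
 [ 0.0004 -0.0022 -1.    ]] [-0.0293 -0.1151  0.0521]
top [0.3687 0.1177 0.9357]
ring_center 0.85 [251.008 157.88 ] [0.6331 0.2384]
ring_center 0.75 [302.976 139.52 ] [0.673  0.1263]
ring_center 0.74 [361.728 129.92 ] [ 0.6934 -0.0022]
ring_center 0.71 [351.488 190.32 ] [0.5589 0.0246]
ring_mark 0.97 [289.792 121.08 ] [0.711  0.1542]
ring_mark 0.92 [264.896 173.92 ] [0.5941 0.2072]
ring_mark 0.86 [346.304 126.08 ] [0.6982 0.0324]
ring_mark 0.56 [365.696 185.4  ] [ 0.5665 -0.0043]
filter_holder 0.81 [362.816 133.6  ] [ 0.7021 -0.0109]
filter_holder 0.73 [254.784 161.2  ] [0.6395 0.2363]
filter_holder 0.66 [345.024 192.92 ] [0.5634 0.0342]
filter_holder 0.61 [304.192 139.32 ] [0.6899 0.124 ]
vial_04 0.63 [416.  184.8] [ 0.5799 -0.1259]
vial_04 0.6 [279.104 212.48 ] [0.5212 0.1814]
vial_02 0.63 [416.  184.8] [ 0.5799 -0.1259]
vial_02 0.6 [279.104 212.48 ] [0.5212 0.1814]
basket_1 0.57 [302.528 248.2  ] [0.4418 0.1305]
petri_dish 0.67 [347.776 261.12 ] [0.4125 0.0328]
petri_dish 0.45 [398.208 236.2  ] [ 0
[... 283 characters left out ...]
993 -0.0003]
ring_center 0.62 [353.984 197.32 ] [0.6193 0.2087]
ring_mark 0.9 [319.296 232.92 ] [ 0.5755 -0.0102]
ring_mark 0.9 [386.816 206.6  ] [0.7041 0.1455]
ring_mark 0.82 [345.216 189.52 ] [0.5937 0.2264]
ring_mark 0.65 [378.112 230.4  ] [0.692  0.0263]
filter_holder 0.97 [375.616 226.4  ] [0.6814 0.1539]
filter_holder 0.8 [314.304 248.2  ] [0.557  0.0241]
filter_holder 0.73 [379.52 264.6 ] [ 0.7014 -0.0084]
filter_holder 0.73 [353.92 209.28] [0.6175 0.2376]
vial_04 0.51 [315.2 215.8] [0.5245 0.1777]
vial_02 0.51 [315.2 215.8] [0.5245 0.1777]
basket_1 0.7 [282.112 219.32 ] [0.4467 0.1404]
petri_dish 0.95 [251.712 239.32 ] [0.408  0.0302]
tweezers 0.8 [252.672 272.   ] [ 0.457  -0.0889]
```

View pics/top0.png

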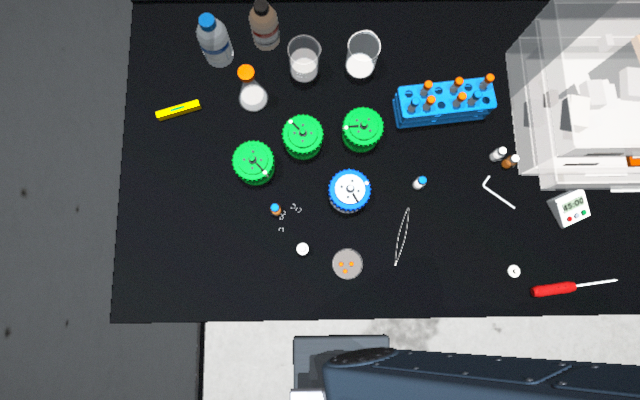

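View pics/scene0.png

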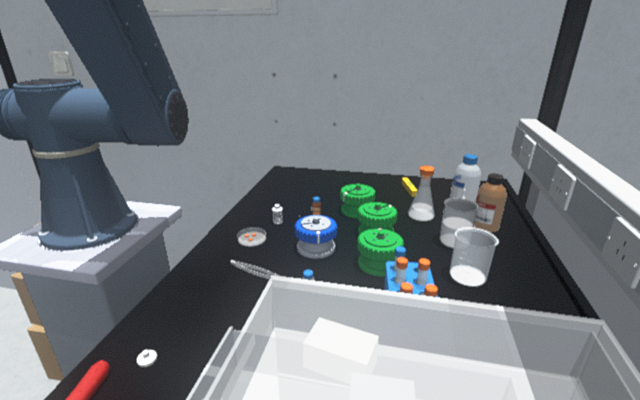

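The task's holder is the blue-ringed steel one at top-picture pixel (350,190), dot at about (366,184) and black line towards about (357,203). The three green ones at (253,162), (302,137) and (362,130) are look-alikes. In the scene picture the blue ring is at (316,230). I'll move near it and look with the wrist camera.

Call:
move_arm:
  increments:
    - [[0.84, -0.92, 0], [0, 0, 0], 1]
    - [[0.84, -0.92, 0], [0, 0, 0], 1]
    - [[0.84, -0.92, 0], [0, 0, 0], 1]
    - [[0.84, -0.92, 0], [0, 0, 0], 1]
    - [[0.84, -0.92, 0], [0, 0, 0], 1]
    - [[0.84, -0.92, 0], [0, 0, 0], 1]
    - [[0.84, -0.92, 0], [0, 0, 0], 1]
    - [[0.84, -0.92, 0], [0, 0, 0], 1]
    - [[0.84, -0.92, 0], [0, 0, 0], 1]
    - [[0.84, -0.92, 0], [0, 0, 0], 1]
    - [[0.84, -0.92, 0], [0, 0, 0], 1]
    - [[0.84, -0.92, 0], [0, 0, 0], 1]
    - [[0.84, -0.92, 0], [0, 0, 0], 1]
    - [[0.84, -0.92, 0], [0, 0, 0], 1]
    - [[0.84, -0.92, 0], [0, 0, 0], 1]
    - [[0.84, -0.92, 0], [0, 0, 0], 1]
    - [[0.84, -0.92, 0], [0, 0, 0], 1]
    - [[0.84, -0.92, 0], [0, 0, 0], 1]
    - [[0, 0, 0], [0, 0, 0], 1]

```text
time_s: 2.48
position: [0.4728, 0.0337, 0.223]
tcp_rot: [[0.942, 0.335, 0.003], [0.335, -0.942, 0.002], [0.004, -0.001, -1.0]]
force: [-0.1, -0.0, 0.4]
opening: 0.004
grasp_force: 0.0
```

```bash
python3 - <<'E'
from h import *
import rig
np.set_printoptions(precision=4,suppress=True)
s=read_state(); print(s["time_s"],s["position"],s["tcp_rot"],s["force"],s["opening"],s["joint_positions"]); print(getattr(rig,"grip_point_offset",None),[n for n in dir(rig) if n[0]!='_'])
c=capture("wrist"); save(c,"w1.png"); print(c["eye"],c["rotation"])
for k,z in dict(ring_center=.048,ring_mark=.06,filter_holder=0).items():
    for p in pinpoint(c,k)[:4]: print(k,round(p["confidence"],2),px(p),onz(c,px(p),z)[:2])
E
```

```text
2.4833 [0.4728 0.0337 0.223 ] [[ 0.942   0.3355  0.0035]
 [ 0.3355 -0.942   0.0021]
 [ 0.004  -0.0008 -1.    ]] [-0.0557 -0.047   0.3543] 0.003936386865530687 [ -9.5693  18.5189 103.2544   0.1797  58.0511  60.7335]
0.0187 ['PlanningError', 'capture', 'grip_point_offset', 'hand_in', 'pinpoint', 'read_state', 'search_frame']
[0.5442 0.0602 0.3854] [[ 0.3352 -0.9048 -0.2626]
 [-0.9421 -0.3221 -0.0929]
 [-0.0005  0.2786 -0.9604]]
ring_center 0.91 [347.712 105.92 ] [0.5562 0.0365]
ring_center 0.18 [234.688 179.32 ] [0.4472 0.1222]
ring_mark 0.57 [397.12 108.08] [ 0.5698 -0.0079]
ring_mark 0.53 [484.992 139.68 ] [ 0.5713 -0.1009]
ring_mark 0.37 [350.72 104.6 ] [0.5579 0.035 ]
filter_holder 0.83 [353.6 106.8] [0.5592 0.0265]
```

View pics/w1.png

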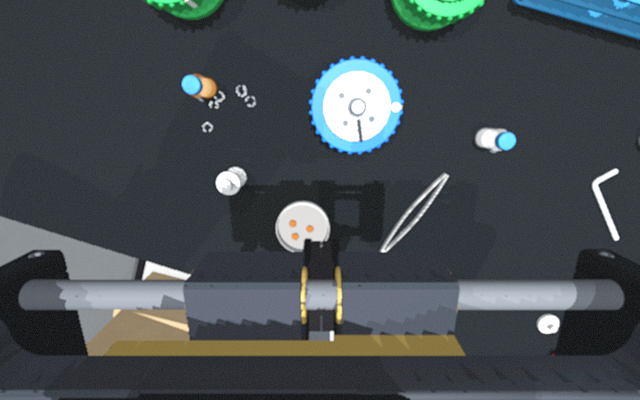

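The wrist picture shows the blue ring at (357,104), the dot at (396,107) on the right, and the black line running from (359,118) to (361,140). I'll measure it from the cap outline.

```bash
cat >> h.py <<'E'
def holder(c,guess=(.559,.028)):
    """centre from blue ring's inner (cap) outline & outer outline; dot, line angle deg about centre"""
    im=c["img"]; hsv=cv2.cvtColor(im,cv2.COLOR_RGB2HSV)
    S=4000; N=480  # rectify plane z to 0.25 mm/px, cols=-y, rows=-x
    out={}
    def rect(z):
        w=np.array([[guess[0]+a,guess[1]+b,z] for a,b in((.06,.06),(.06,-.06),(-.06,-.06),(-.06,.06))])
        src=np.array([proj(c,p) for p in w],np.float32)
        M=cv2.getPerspectiveTransform(src,np.array([[0,0],[N,0],[N,N],[0,N]],np.float32))
        return cv2.warpPerspective(im,M,(N,N))
    def toW(u,v): return guess[0]+.06-v/S, guess[1]+.06-u/S
    r=rect(.06); h=cv2.cvtColor(r,cv2.COLOR_RGB2HSV)
    blue=cv2.inRange(h,(95,90,60),(125,255,255))
    k=np.ones((9,9),np.uint8); full=cv2.morphologyEx(blue,cv2.MORPH_CLOSE,k)
    ct=max(cv2.findContours(full,cv2.RETR_EXTERNAL,cv2.CHAIN_APPROX_NONE)[0],key=cv2.contourArea)
    (u,v),rad=cv2.minEnclosingCircle(ct); out["outer"]=(*toW(u,v),rad/S)
    r2=rect(.064); h2=cv2.cvtColor(r2,cv2.COLOR_RGB2HSV)
    hole=cv2.morphologyEx(cv2.inRange(h2,(95,90,60),(125,255,255)),cv2.MORPH_CLOSE,k)
    cs,hi=cv2.findContours(hole,cv2.RETR_CCOMP,cv2.CHAIN_APPROX_NONE)
    inn=[q for q,hh in zip(cs,hi[0]) if hh[3]>=0]
    if inn:
        q=cv2.convexHull(max(inn,key=cv2.contourArea)); (u,v),_,_=cv2.fitEllipse(q); out["cap"]=(*toW(u,v),np.sqrt(cv2.contourArea(q)/np.pi)/S)
    return out,r,r2
def polar(r,cen,guess,R):
    S=4000;a=np.radians(np.arange(0,360,1.))
    X=cen[0]+R*np.cos(a);Y=cen[1]+R*np.sin(a)
    g=cv2.cvtColor(r,cv2.COLOR_RGB2GRAY)
    return cv2.remap(cv2.blur(g,(5,5)),((guess[1]+.06-Y)*S).astype(np.float32),((guess[0]+.06-X)*S).astype(np.float32),1)[:,0]
def marks(r,r2,cen,guess=(.559,.028)):
    a=np.radians(np.arange(360))
    def wm(p,sgn):
        w=np.clip(sgn*(p-np.median(p)),0,None).astype(float); w[w<.4*w.max()]=0
        i=np.argmax(w); m=np.abs((np.arange(360)-i+180)%360-180)<15; w=w*m
        return np.degrees(np.angle((w*np.exp(1j*a)).sum()))%360,w.max()
    d=wm(np.mean([polar(r,cen,guess,x) for x in(.036,.0375,.039)],0),1)
    l=wm(np.mean([polar(r2,cen,guess,x) for x in(.019,.022,.025)],0),-1)
    return d,l
E
python3 - <<'E'
from h import *
np.set_printoptions(precision=4,suppress=True)
for n in("wrist","top"):
    c=capture(n);o,r,r2=holder(c);print(n,{k:np.round(v,4) for k,v in o.items()})
    cen=o["outer"][:2];print(np.round(marks(r,r2,cen),1), "port",)
    cv2.imwrite("pics/r_%s.png"%n,np.hstack([r,r2])[:,:,::-1] if 0 else cv2.resize(np.hstack([r,r2])[:,:,::-1],(800,400)))
E
```

```text
wrist {'outer': array([0.5575, 0.0297, 0.0467])}
[[289.9  54.7]
 [209.  134.3]] port
top {'outer': array([0.5431, 0.0352, 0.0332]), 'cap': array([0.5574, 0.0173, 0.0056])}
[[ 57.8  45.2]
 [115.   90.5]] port
```

View pics/r_wrist.png

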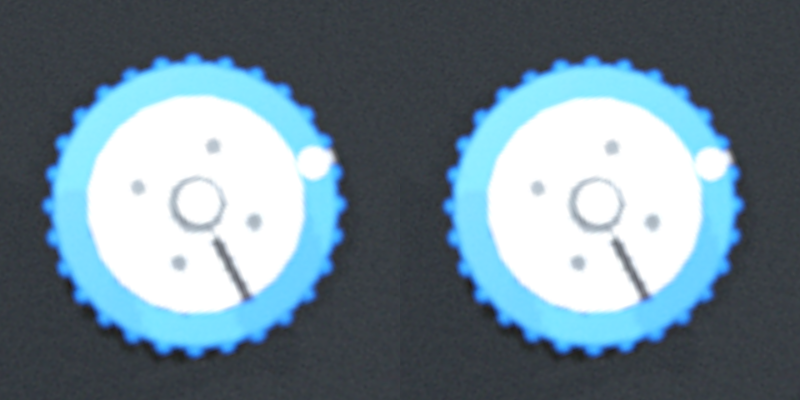

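Call:
move_arm:
  increments:
    - [[0.48, -0.37, 0], [0, 0, 0], 1]
    - [[0.48, -0.37, 0], [0, 0, 0], 1]
    - [[0.48, -0.37, 0], [0, 0, 0], 1]
    - [[0.48, -0.37, 0], [0, 0, 0], 1]
    - [[0, 0, 0.45], [0, 0, 0.052], 1]
    - [[0, 0, 0.45], [0, 0, 0.052], 1]
    - [[0, 0, 0.45], [0, 0, 0.052], 1]
    - [[0, 0, 0.45], [0, 0, 0.052], 1]
    - [[0, 0, 0.45], [0, 0, 0.052], 1]
    - [[0, 0, 0.45], [0, 0, 0.052], 1]
    - [[0, 0, 0.45], [0, 0, 0.052], 1]
    - [[0, 0, 0.45], [0, 0, 0.052], 1]
    - [[0, 0, 0.45], [0, 0, 0.052], 1]
    - [[0, 0, 0.45], [0, 0, 0.052], 1]
    - [[0, 0, 0.45], [0, 0, 0.052], 1]
    - [[0, 0, 0.45], [0, 0, 0.052], 1]
    - [[0, 0, 0.3], [0, 0, 0], 1]
    - [[0, 0, 0.3], [0, 0, 0], 1]
    - [[0, 0, 0], [0, 0, 0], 1]

```text
time_s: 4.37
position: [0.5094, 0.0884, 0.0412]
tcp_rot: [[0.565, -0.825, -0.003], [-0.825, -0.565, 0.0], [-0.002, 0.002, -1.0]]
force: [0.6, -0.3, 0.6]
opening: 0.005
grasp_force: 0.0
```

```bash
cat >> h.py <<'E'
C=np.array([.5577,.0296])
def rel(c=C):
    s=read_state(); p=np.array(s["position"]); R=np.array(s["tcp_rot"]); d=p[:2]-c
    phi=np.degrees(np.arctan2(d[1],d[0]))%360; yaw=np.degrees(np.arctan2(R[1,0],R[0,0]))%360
    F=np.array(s["force"]); u=d/np.linalg.norm(d); t=np.array([-u[1],u[0]])
    print("t %.2f p %s r %.2fmm phi %.1f yaw-phi-180 %.1f tilt %s Fr %.1f Ft %.1f Fz %.1f j6 %.0f"%(s["time_s"],np.round(p,4),1e3*np.hypot(*d),phi,(yaw-phi-180+180)%360-180,np.round(R[:2,2],4),F[:2]@u,F[:2]@t,F[2],s["joint_positions"][5]))
    return s
E
python3 -c "
from h import *
rel();c=capture('wrist');save(c,'w2.png')"
```

```text
t 4.37 p [0.5094 0.0884 0.0412] r 76.10mm phi 129.4 yaw-phi-180 -5.0 tilt [-0.0028  0.0001] Fr -0.6 Ft -0.3 Fz 0.6 j6 143
```

View pics/w2.png

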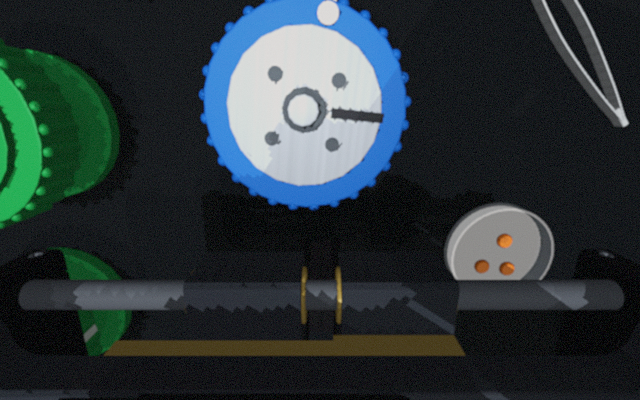

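Call:
move_arm:
  increments:
    - [[0.2, -0.22, 0], [0, 0, 0], 1]
    - [[0.2, 0, 0], [0, 0, 0], 1]
    - [[0.2, 0, 0], [0, 0, 0], 1]
    - [[0.03, 0, 0], [0, 0, 0], 1]
    - [[0.03, 0, 0], [0, 0, 0], 1]
    - [[0, 0, 0], [0, 0, 0], 1]
    - [[0, 0, 0], [0, 0, 0], 1]

```text
time_s: 5.0
position: [0.5267, 0.0768, 0.0427]
tcp_rot: [[0.564, -0.825, -0.0], [-0.825, -0.564, 0.0], [-0.0, 0.0, -1.0]]
force: [-1.0, -0.6, -0.1]
opening: 0.004
grasp_force: 0.0
```

```bash
python3 -c "
from h import *
rel()"
```

```text
t 5.00 p [0.5267 0.0768 0.0427] r 56.45mm phi 123.3 yaw-phi-180 1.0 tilt [-0.0002  0.0001] Fr -0.0 Ft 1.2 Fz -0.1 j6 142
```

Call:
move_arm:
  increments:
    - [[0.03, 0, 0], [0, 0, 0], 1]
    - [[0.03, 0, 0], [0, 0, 0], 1]
    - [[0, 0, 0], [0, 0, 0], 1]
    - [[0, 0, 0], [0, 0, 0], 1]

```text
time_s: 5.33
position: [0.5276, 0.0755, 0.0425]
tcp_rot: [[0.564, -0.825, -0.001], [-0.825, -0.564, 0.0], [-0.001, 0.0, -1.0]]
force: [-0.6, 1.5, 0.6]
opening: 0.005
grasp_force: 0.5
```

```bash
python3 -c "
from h import *
rel()"
```

```text
t 5.33 p [0.5276 0.0755 0.0425] r 54.88mm phi 123.3 yaw-phi-180 1.1 tilt [-0.0007  0.0002] Fr 1.6 Ft -0.3 Fz 0.6 j6 142
```

Call:
move_arm:
  increments:
    - [[0.02, 0, 0], [0, 0, 0], 1]
    - [[0.02, 0, 0], [0, 0, 0], 1]
    - [[0, 0, 0], [0, 0, 0], 1]
    - [[0, 0, 0], [0, 0, 0], 1]

```text
time_s: 5.67
position: [0.5276, 0.0752, 0.0425]
tcp_rot: [[0.564, -0.826, -0.002], [-0.826, -0.564, 0.001], [-0.002, 0.001, -1.0]]
force: [-2.6, 4.8, 2.3]
opening: 0.004
grasp_force: 2.4
```

```bash
python3 -c "
from h import *
rel()"
```

```text
t 5.67 p [0.5276 0.0752 0.0425] r 54.69mm phi 123.4 yaw-phi-180 0.9 tilt [-0.002   0.0014] Fr 5.4 Ft -0.5 Fz 2.3 j6 142
```

Call:
move_arm:
  increments:
    - [[0.0045, 0.127, 0], [0, 0, -0.0333], 1]
    - [[0.0045, 0.127, 0], [0, 0, -0.0333], 1]
    - [[0.0045, 0.127, 0], [0, 0, -0.0333], 1]
    - [[0.0045, 0.127, 0], [0, 0, -0.0333], 1]
    - [[0.0045, 0.127, 0], [0, 0, -0.0333], 1]
    - [[0.0045, 0.127, 0], [0, 0, -0.0333], 1]

```text
time_s: 6.17
position: [0.5112, 0.0585, 0.0424]
tcp_rot: [[0.853, -0.522, -0.003], [-0.522, -0.853, 0.001], [-0.003, 0.001, -1.0]]
force: [-2.6, 3.4, 1.8]
opening: 0.006
grasp_force: 1.7
```

```bash
cat >> h.py <<'E'
def look(n="wrist"):
    c=capture(n);o,r,r2=holder(c);cen=o["outer"];m=marks(r,r2,C)
    print(n,np.round(cen,4),"dot %.1f(%.0f) line %.1f(%.0f) rel %.1f"%(*m[0],*m[1],(m[0][0]-m[1][0])%360)); return c,r,r2
E
python3 -c "
from h import *
rel();c,r,r2=look();save(c,'w3.png');cv2.imwrite('pics/r3.png',cv2.resize(np.hstack([r,r2])[:,:,::-1],(800,400)))"
```

```text
t 6.17 p [0.5112 0.0585 0.0424] r 54.71mm phi 148.2 yaw-phi-180 0.4 tilt [-0.0031  0.0009] Fr 4.0 Ft -1.5 Fz 1.8 j6 115
wrist [0.5579 0.0294 0.045 ] dot 313.5(112) line 208.2(162) rel 105.4
```

View pics/r3.png

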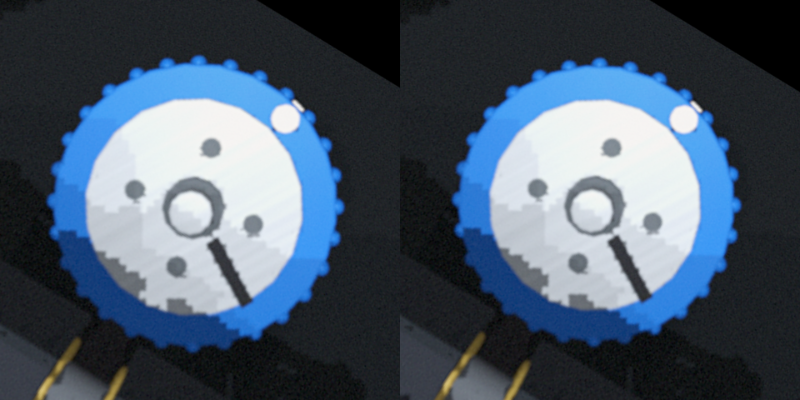

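The ring followed without slip: the dot is now at about (285,118) in the left rectified panel, at 313.5°, and the line is unmoved. The holder hasn't moved either, so I'll continue the stroke.

Call:
move_arm:
  increments:
    - [[0.005, 0.127, 0], [0, 0, -0.0333], 1]
    - [[0.005, 0.127, 0], [0, 0, -0.0333], 1]
    - [[0.005, 0.127, 0], [0, 0, -0.0333], 1]
    - [[0.005, 0.127, 0], [0, 0, -0.0333], 1]
    - [[0.005, 0.127, 0], [0, 0, -0.0333], 1]
    - [[0.005, 0.127, 0], [0, 0, -0.0333], 1]
    - [[0.005, 0.127, 0], [0, 0, -0.0333], 1]
    - [[0.005, 0.127, 0], [0, 0, -0.0333], 1]
    - [[0.005, 0.127, 0], [0, 0, -0.0333], 1]
    - [[0.005, 0.127, 0], [0, 0, -0.0333], 1]

```text
time_s: 7.05
position: [0.5033, 0.0214, 0.0422]
tcp_rot: [[0.989, 0.147, -0.005], [0.147, -0.989, 0.001], [-0.005, -0.001, -1.0]]
force: [-3.2, 0.8, 1.4]
opening: 0.006
grasp_force: 1.5
```

```bash
python3 -c "
from h import *
rel();look()"
```

```text
t 7.05 p [0.5033 0.0214 0.0422] r 55.03mm phi 188.6 yaw-phi-180 -0.1 tilt [-0.0048  0.0005] Fr 3.1 Ft -1.2 Fz 1.4 j6 71
wrist [0.558  0.0297 0.045 ] dot 352.6(111) line 208.2(168) rel 144.4
```

Call:
move_arm:
  increments:
    - [[0.0065, 0.127, 0], [0, 0, -0.0333], 1]
    - [[0.0065, 0.127, 0], [0, 0, -0.0333], 1]
    - [[0.0065, 0.127, 0], [0, 0, -0.0333], 1]
    - [[0.0065, 0.127, 0], [0, 0, -0.0333], 1]
    - [[0.0065, 0.127, 0], [0, 0, -0.0333], 1]
    - [[0.0065, 0.127, 0], [0, 0, -0.0333], 1]
    - [[0.0065, 0.127, 0], [0, 0, -0.0333], 1]
    - [[0.0065, 0.127, 0], [0, 0, -0.0333], 1]
    - [[0.0065, 0.127, 0], [0, 0, -0.0333], 1]
    - [[0.0065, 0.127, 0], [0, 0, -0.0333], 1]
    - [[0.0065, 0.127, 0], [0, 0, -0.0333], 1]
    - [[0.0065, 0.127, 0], [0, 0, -0.0333], 1]
    - [[0.0065, 0.127, 0], [0, 0, -0.0333], 1]
    - [[0.0065, 0.127, 0], [0, 0, -0.0333], 1]
    - [[0.0065, 0.127, 0], [0, 0, -0.0333], 1]

```text
time_s: 8.35
position: [0.5377, -0.0226, 0.0421]
tcp_rot: [[0.368, 0.93, -0.006], [0.93, -0.368, -0.002], [-0.004, -0.005, -1.0]]
force: [-5.8, -5.8, 1.6]
opening: 0.002
grasp_force: 3.8
```

```bash
python3 -c "
from h import *
rel();look()"
```

```text
t 8.35 p [ 0.5377 -0.0226  0.0421] r 55.87mm phi 249.0 yaw-phi-180 -0.6 tilt [-0.0057 -0.0019] Fr 7.5 Ft -3.3 Fz 1.6 j6 8
wrist [0.5577 0.03   0.045 ] dot 51.6(116) line 209.5(190) rel 202.1
```

Call:
move_arm:
  increments:
    - [[0.002, 0.128, 0], [0, 0, -0.0333], 1]
    - [[0.002, 0.128, 0], [0, 0, -0.0333], 1]
    - [[0.002, 0.128, 0], [0, 0, -0.0333], 1]
    - [[0.002, 0.128, 0], [0, 0, -0.0333], 1]
    - [[0.002, 0.128, 0], [0, 0, -0.0333], 1]
    - [[0.002, 0.128, 0], [0, 0, -0.0333], 1]
    - [[0.002, 0.128, 0], [0, 0, -0.0333], 1]
    - [[0.002, 0.128, 0], [0, 0, -0.0333], 1]
    - [[0.002, 0.128, 0], [0, 0, -0.0333], 1]
    - [[0.002, 0.128, 0], [0, 0, -0.0333], 1]

```text
time_s: 9.23
position: [0.5784, -0.0239, 0.0425]
tcp_rot: [[-0.313, 0.95, 0.001], [0.95, 0.313, -0.001], [-0.002, 0.0, -1.0]]
force: [-1.2, -1.9, -0.4]
opening: 0.005
grasp_force: 0.7
```

```bash
python3 -c "
from h import *
rel();look()"
```

```text
t 9.23 p [ 0.5784 -0.0239  0.0425] r 57.31mm phi 291.1 yaw-phi-180 -2.9 tilt [ 0.0008 -0.0014] Fr 1.3 Ft -1.8 Fz -0.4 j6 -32
wrist [0.5576 0.0301 0.0451] dot 83.4(160) line 208.5(134) rel 234.9
```

Call:
move_arm:
  increments:
    - [[0.03, 0, 0], [0, 0, 0], 1]
    - [[0.015, 0.128, 0], [0, 0, -0.0333], 1]
    - [[0.006, 0.128, 0], [0, 0, -0.0333], 1]
    - [[0.006, 0.128, 0], [0, 0, -0.0333], 1]
    - [[0.006, 0.128, 0], [0, 0, -0.0333], 1]
    - [[0.006, 0.128, 0], [0, 0, -0.0333], 1]
    - [[0.006, 0.128, 0], [0, 0, -0.0333], 1]
    - [[0.006, 0.128, 0], [0, 0, -0.0333], 1]

```text
time_s: 9.95
position: [0.6009, -0.0086, 0.0427]
tcp_rot: [[-0.722, 0.692, 0.003], [0.692, 0.722, -0.002], [-0.003, 0.0, -1.0]]
force: [0.3, -2.5, -0.9]
opening: 0.003
grasp_force: 1.1
```

```bash
python3 -c "
from h import *
rel();look()"
```

```text
t 9.95 p [ 0.6009 -0.0086  0.0427] r 57.62mm phi 318.5 yaw-phi-180 -2.3 tilt [ 0.0025 -0.0018] Fr 1.9 Ft -1.7 Fz -0.9 j6 -58
wrist [0.5572 0.03   0.0451] dot 110.2(138) line 208.5(138) rel 261.7
```

Call:
move_arm:
  increments:
    - [[0.03, 0.128, 0], [0, 0, -0.0333], 1]
    - [[0.008, 0.128, 0], [0, 0, -0.0333], 1]
    - [[0.008, 0.128, 0], [0, 0, -0.0333], 1]
    - [[0.008, 0.128, 0], [0, 0, -0.0333], 1]
    - [[0.008, 0.128, 0], [0, 0, -0.0333], 1]
    - [[0.008, 0.128, 0], [0, 0, -0.0333], 1]
    - [[0.008, 0.128, 0], [0, 0, -0.0333], 1]
    - [[0.008, 0.128, 0], [0, 0, -0.0333], 1]

```text
time_s: 10.67
position: [0.6143, 0.0196, 0.0428]
tcp_rot: [[-0.978, 0.206, 0.004], [0.206, 0.978, -0.001], [-0.004, -0.0, -1.0]]
force: [1.4, -2.0, -1.4]
opening: 0.009
grasp_force: 1.1
```

```bash
python3 -c "
from h import *
rel();look()"
```

```text
t 10.67 p [0.6143 0.0196 0.0428] r 57.47mm phi 349.9 yaw-phi-180 -1.8 tilt [ 0.0038 -0.0012] Fr 1.8 Ft -1.7 Fz -1.4 j6 -87
wrist [0.5571 0.0298 0.0451] dot 142.5(142) line 208.5(135) rel 294.0
```

Call:
move_arm:
  increments:
    - [[0.03, 0.128, 0], [0, 0, -0.0333], 1]
    - [[0.007, 0.128, 0], [0, 0, -0.0333], 1]
    - [[0.007, 0.128, 0], [0, 0, -0.0333], 1]
    - [[0.007, 0.128, 0], [0, 0, -0.0333], 1]
    - [[0.007, 0.128, 0], [0, 0, -0.0333], 1]
    - [[0.007, 0.128, 0], [0, 0, -0.0333], 1]
    - [[0.007, 0.128, 0], [0, 0, -0.0333], 1]
    - [[0.007, 0.128, 0], [0, 0, -0.0333], 1]
    - [[0.007, 0.128, 0], [0, 0, -0.0333], 1]
    - [[0.007, 0.128, 0], [0, 0, -0.0333], 1]
    - [[0.007, 0.128, 0], [0, 0, -0.0333], 1]
    - [[0.007, 0.128, 0], [0, 0, -0.0333], 1]

```text
time_s: 11.72
position: [0.6022, 0.064, 0.0427]
tcp_rot: [[-0.809, -0.588, 0.002], [-0.588, 0.809, -0.0], [-0.001, -0.001, -1.0]]
force: [0.4, 0.0, 0.3]
opening: 0.002
grasp_force: 0.6
```

```bash
python3 -c "
from h import *
rel();look()"
```

```text
t 11.72 p [0.6022 0.064  0.0427] r 56.21mm phi 37.7 yaw-phi-180 -1.7 tilt [ 0.0016 -0.0001] Fr 0.4 Ft -0.2 Fz 0.3 j6 -130
wrist [0.5572 0.0293 0.0452] dot 182.0(120) line 208.5(132) rel 333.6
```

Call:
move_arm:
  increments:
    - [[-0.5, 0, 0], [0, 0, 0], 1]
    - [[0, 0, -0.9], [0, 0, 0], 1]
    - [[0, 0, -0.9], [0, 0, 0], 1]
    - [[0.018, -0.289, 0], [0, 0, 0.0583], 1]
    - [[0.018, -0.289, 0], [0, 0, 0.0583], 1]
    - [[0.018, -0.289, 0], [0, 0, 0.0583], 1]
    - [[0.018, -0.289, 0], [0, 0, 0.0583], 1]
    - [[0.018, -0.289, 0], [0, 0, 0.0583], 1]
    - [[0.018, -0.289, 0], [0, 0, 0.0583], 1]
    - [[0.018, -0.289, 0], [0, 0, 0.0583], 1]
    - [[0.018, -0.289, 0], [0, 0, 0.0583], 1]
    - [[0.018, -0.289, 0], [0, 0, 0.0583], 1]
    - [[0.018, -0.289, 0], [0, 0, 0.0583], 1]
    - [[0.018, -0.289, 0], [0, 0, 0.0583], 1]
    - [[0.018, -0.289, 0], [0, 0, 0.0583], 1]
    - [[0.018, -0.289, 0], [0, 0, 0.0583], 1]
    - [[0.018, -0.289, 0], [0, 0, 0.0583], 1]
    - [[0.018, -0.289, 0], [0, 0, 0.0583], 1]
    - [[0.018, -0.289, 0], [0, 0, 0.0583], 1]
    - [[0.018, -0.289, 0], [0, 0, 0.0583], 1]

```text
time_s: 13.43
position: [0.5643, -0.0399, 0.0965]
tcp_rot: [[-0.112, 0.994, -0.0], [0.994, 0.112, 0.0], [0.0, -0.0, -1.0]]
force: [0.5, 0.0, 0.5]
opening: 0.006
grasp_force: 0.0
```

Call:
move_arm:
  increments:
    - [[0.018, -0.289, 0], [0, 0, 0.0583], 1]
    - [[0.018, -0.289, 0], [0, 0, 0.0583], 1]
    - [[0.018, -0.289, 0], [0, 0, 0.0583], 1]
    - [[0.018, -0.289, 0], [0, 0, 0.0583], 1]
    - [[0.018, -0.289, 0], [0, 0, 0.0583], 1]
    - [[0.018, -0.289, 0], [0, 0, 0.0583], 1]
    - [[0.018, -0.289, 0], [0, 0, 0.0583], 1]
    - [[0.018, -0.289, 0], [0, 0, 0.0583], 1]
    - [[0.018, -0.289, 0], [0, 0, 0.0583], 1]
    - [[0.018, -0.289, 0], [0, 0, 0.0583], 1]
    - [[0.018, -0.289, 0], [0, 0, 0.0583], 1]
    - [[0.018, -0.289, 0], [0, 0, 0.0583], 1]
    - [[0.018, -0.289, 0], [0, 0, 0.0583], 1]
    - [[0.018, -0.289, 0], [0, 0, 0.0583], 1]
    - [[0.018, -0.289, 0], [0, 0, 0.0583], 1]
    - [[0.018, -0.289, 0], [0, 0, 0.0583], 1]
    - [[0.018, -0.289, 0], [0, 0, 0.0583], 1]
    - [[0.018, -0.289, 0], [0, 0, 0.0583], 1]
    - [[0.018, -0.289, 0], [0, 0, 0.0583], 1]
    - [[0.018, -0.289, 0], [0, 0, 0.0583], 1]

```text
time_s: 15.1
position: [0.5035, 0.0799, 0.0966]
tcp_rot: [[0.726, -0.688, -0.001], [-0.688, -0.726, 0.0], [-0.001, 0.0, -1.0]]
force: [0.5, -0.6, -0.5]
opening: 0.007
grasp_force: 0.0
```

```bash
python3 -c "
from h import *
rel();look()"
```

```text
t 15.10 p [0.5035 0.0799 0.0966] r 73.96mm phi 137.1 yaw-phi-180 -0.5 tilt [-0.001   0.0004] Fr -0.8 Ft 0.1 Fz -0.5 j6 130
wrist [0.5575 0.0296 0.0456] dot 183.9(88) line 208.5(168) rel 335.5
```

Call:
move_arm:
  increments:
    - [[0.018, -0.289, 0], [0, 0, 0.0583], 1]
    - [[0.018, -0.289, 0], [0, 0, 0.0583], 1]
    - [[0, 0, 0.9], [0, 0, 0], 1]
    - [[0, 0, 0.9], [0, 0, 0], 1]
    - [[0.2, 0, 0], [0, 0, 0], 1]
    - [[0.2, 0, 0], [0, 0, 0], 1]
    - [[0.15, 0, 0], [0, 0, 0], 1]
    - [[0.04, 0, 0], [0, 0, 0], 1]
    - [[0.04, 0, 0], [0, 0, 0], 1]
    - [[0.02, 0, 0], [0, 0, 0], 1]
    - [[0, 0, 0], [0, 0, 0], 1]
    - [[0, 0, 0], [0, 0, 0], 1]

```text
time_s: 16.15
position: [0.5277, 0.0751, 0.0436]
tcp_rot: [[0.548, -0.837, 0.0], [-0.837, -0.548, 0.001], [-0.001, -0.001, -1.0]]
force: [-1.3, 5.2, -0.1]
opening: 0.005
grasp_force: 2.3
```

```bash
python3 -c "
from h import *
rel();look()"
```

```text
t 16.15 p [0.5277 0.0751 0.0436] r 54.49mm phi 123.4 yaw-phi-180 -0.2 tilt [0.0002 0.0012] Fr 5.1 Ft -1.8 Fz -0.1 j6 143
wrist [0.5578 0.0292 0.045 ] dot 184.1(88) line 208.2(159) rel 335.9
```

Call:
move_arm:
  increments:
    - [[0.0055, 0.127, 0], [0, 0, -0.0333], 1]
    - [[0.0055, 0.127, 0], [0, 0, -0.0333], 1]
    - [[0.0055, 0.127, 0], [0, 0, -0.0333], 1]
    - [[0.0055, 0.127, 0], [0, 0, -0.0333], 1]
    - [[0.0055, 0.127, 0], [0, 0, -0.0333], 1]
    - [[0.0055, 0.127, 0], [0, 0, -0.0333], 1]
    - [[0.0055, 0.127, 0], [0, 0, -0.0333], 1]
    - [[0.0055, 0.127, 0], [0, 0, -0.0333], 1]
    - [[0.0055, 0.127, 0], [0, 0, -0.0333], 1]
    - [[0.0055, 0.127, 0], [0, 0, -0.0333], 1]
    - [[0.0055, 0.127, 0], [0, 0, -0.0333], 1]
    - [[0.0055, 0.127, 0], [0, 0, -0.0333], 1]
    - [[0.0055, 0.127, 0], [0, 0, -0.0333], 1]
    - [[0.0055, 0.127, 0], [0, 0, -0.0333], 1]
    - [[0.0055, 0.127, 0], [0, 0, -0.0333], 1]
    - [[0.0055, 0.127, 0], [0, 0, -0.0333], 1]

```text
time_s: 17.53
position: [0.5038, 0.021, 0.0434]
tcp_rot: [[0.992, 0.129, 0.0], [0.129, -0.992, -0.0], [-0.0, 0.0, -1.0]]
force: [-1.9, 0.4, 0.2]
opening: 0.005
grasp_force: 0.7
```

```bash
python3 -c "
from h import *
rel();look()"
```

```text
t 17.53 p [0.5038 0.021  0.0434] r 54.53mm phi 189.0 yaw-phi-180 -1.6 tilt [ 0.     -0.0004] Fr 1.9 Ft -0.7 Fz 0.2 j6 72
wrist [0.5579 0.0296 0.0451] dot 244.9(109) line 208.2(169) rel 36.7
```

Call:
move_arm:
  increments:
    - [[0.03, 0.127, 0], [0, 0, -0.0333], 1]
    - [[0.006, 0.127, 0], [0, 0, -0.0333], 1]
    - [[0.006, 0.127, 0], [0, 0, -0.0333], 1]
    - [[0.006, 0.127, 0], [0, 0, -0.0333], 1]
    - [[0.006, 0.127, 0], [0, 0, -0.0333], 1]
    - [[0.006, 0.127, 0], [0, 0, -0.0333], 1]
    - [[0.006, 0.127, 0], [0, 0, -0.0333], 1]
    - [[0.006, 0.127, 0], [0, 0, -0.0333], 1]
    - [[0.006, 0.127, 0], [0, 0, -0.0333], 1]
    - [[0.006, 0.127, 0], [0, 0, -0.0333], 1]
    - [[0.006, 0.127, 0], [0, 0, -0.0333], 1]
    - [[0.006, 0.127, 0], [0, 0, -0.0333], 1]
    - [[0.005, 0.127, 0], [0, 0, -0.0333], 1]
    - [[0.005, 0.127, 0], [0, 0, -0.0333], 1]
    - [[0.005, 0.127, 0], [0, 0, -0.0333], 1]

```text
time_s: 18.83
position: [0.5384, -0.0227, 0.0434]
tcp_rot: [[0.387, 0.922, 0.0], [0.922, -0.387, -0.001], [-0.001, 0.001, -1.0]]
force: [-3.0, -0.7, 1.1]
opening: 0.003
grasp_force: 1.0
```

```bash
python3 -c "
from h import *
rel();look()"
```

```text
t 18.83 p [ 0.5384 -0.0227  0.0434] r 55.71mm phi 249.7 yaw-phi-180 -2.5 tilt [ 0.0002 -0.0014] Fr 1.7 Ft -2.5 Fz 1.1 j6 9
wrist [0.5578 0.0301 0.045 ] dot 305.0(114) line 209.5(191) rel 95.5
```

Call:
move_arm:
  increments:
    - [[0.04, 0.128, 0], [0, 0, -0.0333], 1]
    - [[0.007, 0.128, 0], [0, 0, -0.0333], 1]
    - [[0.007, 0.128, 0], [0, 0, -0.0333], 1]
    - [[0.007, 0.128, 0], [0, 0, -0.0333], 1]
    - [[0.007, 0.128, 0], [0, 0, -0.0333], 1]
    - [[0.007, 0.128, 0], [0, 0, -0.0333], 1]
    - [[0.007, 0.128, 0], [0, 0, -0.0333], 1]
    - [[0.007, 0.128, 0], [0, 0, -0.0333], 1]
    - [[0.007, 0.128, 0], [0, 0, -0.0333], 1]
    - [[0.007, 0.128, 0], [0, 0, -0.0333], 1]
    - [[0.007, 0.128, 0], [0, 0, -0.0333], 1]
    - [[0.007, 0.128, 0], [0, 0, -0.0333], 1]
    - [[0.007, 0.128, 0], [0, 0, -0.0333], 1]

```text
time_s: 19.97
position: [0.588, -0.0182, 0.0434]
tcp_rot: [[-0.487, 0.874, 0.003], [0.874, 0.487, -0.002], [-0.003, 0.001, -1.0]]
force: [0.2, -1.8, 0.0]
opening: 0.006
grasp_force: 0.7
```

```bash
python3 -c "
from h import *
rel();look()"
```

```text
t 19.97 p [ 0.588  -0.0182  0.0434] r 56.58mm phi 302.4 yaw-phi-180 -3.3 tilt [ 0.0026 -0.0018] Fr 1.6 Ft -0.8 Fz 0.0 j6 -42
wrist [0.5574 0.0301 0.0451] dot 2.6(127) line 208.5(133) rel 154.2
```

Call:
move_arm:
  increments:
    - [[0.04, 0.128, 0], [0, 0, -0.0333], 1]
    - [[0.007, 0.128, 0], [0, 0, -0.0333], 1]
    - [[0.007, 0.128, 0], [0, 0, -0.0333], 1]
    - [[0.007, 0.128, 0], [0, 0, -0.0333], 1]
    - [[0.007, 0.128, 0], [0, 0, -0.0333], 1]
    - [[0.007, 0.128, 0], [0, 0, -0.0333], 1]
    - [[0.007, 0.128, 0], [0, 0, -0.0333], 1]
    - [[0.007, 0.128, 0], [0, 0, -0.0333], 1]
    - [[0.007, 0.128, 0], [0, 0, -0.0333], 1]
    - [[0.007, 0.128, 0], [0, 0, -0.0333], 1]
    - [[0.007, 0.128, 0], [0, 0, -0.0333], 1]
    - [[0.007, 0.128, 0], [0, 0, -0.0333], 1]

```text
time_s: 21.02
position: [0.6136, 0.0195, 0.0434]
tcp_rot: [[-0.974, 0.225, 0.002], [0.225, 0.974, -0.001], [-0.003, -0.001, -1.0]]
force: [-0.1, -1.7, 1.3]
opening: 0.005
grasp_force: 0.6
```

```bash
python3 -c "
from h import *
rel();look()"
```

```text
t 21.02 p [0.6136 0.0195 0.0434] r 56.83mm phi 349.7 yaw-phi-180 -2.7 tilt [ 0.0025 -0.0013] Fr 0.2 Ft -1.7 Fz 1.3 j6 -86
wrist [0.5571 0.0298 0.0451] dot 44.5(123) line 208.5(134) rel 196.0
```

Call:
move_arm:
  increments:
    - [[0.06, 0.128, 0], [0, 0, -0.0333], 1]
    - [[0.01, 0.128, 0], [0, 0, -0.0333], 1]
    - [[0.01, 0.128, 0], [0, 0, -0.0333], 1]
    - [[0.01, 0.128, 0], [0, 0, -0.0333], 1]
    - [[0.01, 0.128, 0], [0, 0, -0.0333], 1]
    - [[0.01, 0.128, 0], [0, 0, -0.0333], 1]
    - [[0.01, 0.128, 0], [0, 0, -0.0333], 1]
    - [[0.01, 0.128, 0], [0, 0, -0.0333], 1]
    - [[0.01, 0.128, 0], [0, 0, -0.0333], 1]
    - [[0.01, 0.128, 0], [0, 0, -0.0333], 1]
    - [[0.01, 0.128, 0], [0, 0, -0.0333], 1]
    - [[0.01, 0.128, 0], [0, 0, -0.0333], 1]

```text
time_s: 22.07
position: [0.6023, 0.0637, 0.0434]
tcp_rot: [[-0.82, -0.572, 0.004], [-0.572, 0.82, -0.001], [-0.003, -0.003, -1.0]]
force: [2.3, -0.3, 0.2]
opening: 0.008
grasp_force: 0.7
```

```bash
python3 -c "
from h import *
rel();look()"
```

```text
t 22.07 p [0.6023 0.0637 0.0434] r 56.13mm phi 37.3 yaw-phi-180 -2.4 tilt [ 0.0041 -0.0007] Fr 1.6 Ft -1.6 Fz 0.2 j6 -129
wrist [0.5572 0.0295 0.0452] dot 92.6(119) line 208.5(133) rel 244.1
```

Call:
move_arm:
  increments:
    - [[-0.5, 0, 0], [0, 0, 0], 1]
    - [[0, 0, -0.9], [0, 0, 0], 1]
    - [[0, 0, -0.9], [0, 0, 0], 1]
    - [[0.018, -0.289, 0], [0, 0, 0.0583], 1]
    - [[0.018, -0.289, 0], [0, 0, 0.0583], 1]
    - [[0.018, -0.289, 0], [0, 0, 0.0583], 1]
    - [[0.018, -0.289, 0], [0, 0, 0.0583], 1]
    - [[0.018, -0.289, 0], [0, 0, 0.0583], 1]
    - [[0.018, -0.289, 0], [0, 0, 0.0583], 1]
    - [[0.018, -0.289, 0], [0, 0, 0.0583], 1]
    - [[0.018, -0.289, 0], [0, 0, 0.0583], 1]
    - [[0.018, -0.289, 0], [0, 0, 0.0583], 1]
    - [[0.018, -0.289, 0], [0, 0, 0.0583], 1]
    - [[0.018, -0.289, 0], [0, 0, 0.0583], 1]
    - [[0.018, -0.289, 0], [0, 0, 0.0583], 1]
    - [[0.018, -0.289, 0], [0, 0, 0.0583], 1]
    - [[0.018, -0.289, 0], [0, 0, 0.0583], 1]
    - [[0.018, -0.289, 0], [0, 0, 0.0583], 1]
    - [[0.018, -0.289, 0], [0, 0, 0.0583], 1]
    - [[0.018, -0.289, 0], [0, 0, 0.0583], 1]

```text
time_s: 23.78
position: [0.5618, -0.0394, 0.0969]
tcp_rot: [[-0.094, 0.996, 0.001], [0.996, 0.094, -0.0], [-0.0, 0.001, -1.0]]
force: [-0.4, 0.9, -0.6]
opening: 0.001
grasp_force: 0.0
```

Call:
move_arm:
  increments:
    - [[0.018, -0.289, 0], [0, 0, 0.0583], 1]
    - [[0.018, -0.289, 0], [0, 0, 0.0583], 1]
    - [[0.018, -0.289, 0], [0, 0, 0.0583], 1]
    - [[0.018, -0.289, 0], [0, 0, 0.0583], 1]
    - [[0.018, -0.289, 0], [0, 0, 0.0583], 1]
    - [[0.018, -0.289, 0], [0, 0, 0.0583], 1]
    - [[0.018, -0.289, 0], [0, 0, 0.0583], 1]
    - [[0.018, -0.289, 0], [0, 0, 0.0583], 1]
    - [[0.018, -0.289, 0], [0, 0, 0.0583], 1]
    - [[0.018, -0.289, 0], [0, 0, 0.0583], 1]
    - [[0.018, -0.289, 0], [0, 0, 0.0583], 1]
    - [[0.018, -0.289, 0], [0, 0, 0.0583], 1]
    - [[0.018, -0.289, 0], [0, 0, 0.0583], 1]
    - [[0.018, -0.289, 0], [0, 0, 0.0583], 1]
    - [[0.018, -0.289, 0], [0, 0, 0.0583], 1]
    - [[0.018, -0.289, 0], [0, 0, 0.0583], 1]
    - [[0.018, -0.289, 0], [0, 0, 0.0583], 1]
    - [[0.018, -0.289, 0], [0, 0, 0.0583], 1]
    - [[0.018, -0.289, 0], [0, 0, 0.0583], 1]
    - [[0.018, -0.289, 0], [0, 0, 0.0583], 1]

```text
time_s: 25.45
position: [0.5034, 0.0816, 0.0969]
tcp_rot: [[0.713, -0.701, 0.0], [-0.701, -0.713, 0.0], [0.0, -0.0, -1.0]]
force: [1.0, -0.3, -1.0]
opening: 0.004
grasp_force: 0.0
```

```bash
python3 -c "
from h import *
rel();look()"
```

```text
t 25.45 p [0.5034 0.0816 0.0969] r 75.22mm phi 136.2 yaw-phi-180 -0.7 tilt [0.0003 0.    ] Fr -0.9 Ft -0.4 Fz -1.0 j6 131
wrist [0.5576 0.0296 0.0456] dot 94.1(88) line 208.2(168) rel 245.9
```

Call:
move_arm:
  increments:
    - [[0.018, -0.289, 0], [0, 0, 0.0583], 1]
    - [[0.018, -0.289, 0], [0, 0, 0.0583], 1]
    - [[0, 0, 0.9], [0, 0, 0], 1]
    - [[0, 0, 0.9], [0, 0, 0], 1]
    - [[0.2, 0, 0], [0, 0, 0], 1]
    - [[0.2, 0, 0], [0, 0, 0], 1]
    - [[0.19, 0, 0], [0, 0, 0], 1]
    - [[0.04, 0, 0], [0, 0, 0], 1]
    - [[0.04, 0, 0], [0, 0, 0], 1]
    - [[0.02, 0, 0], [0, 0, 0], 1]
    - [[0, 0, 0], [0, 0, 0], 1]
    - [[0, 0, 0], [0, 0, 0], 1]

```text
time_s: 26.5
position: [0.5278, 0.0753, 0.0436]
tcp_rot: [[0.531, -0.847, 0.001], [-0.847, -0.531, 0.001], [-0.0, -0.001, -1.0]]
force: [-2.2, 4.7, 1.5]
opening: 0.006
grasp_force: 2.4
```

```bash
python3 -c "
from h import *
rel();look()"
```

```text
t 26.50 p [0.5278 0.0753 0.0436] r 54.62mm phi 123.2 yaw-phi-180 -1.1 tilt [0.0008 0.0009] Fr 5.1 Ft -0.7 Fz 1.5 j6 144
wrist [0.5578 0.0292 0.0451] dot 316.1(32) line 208.2(159) rel 107.9
```

Call:
move_arm:
  increments:
    - [[0.006, 0.127, 0], [0, 0, -0.0333], 1]
    - [[0.006, 0.127, 0], [0, 0, -0.0333], 1]
    - [[0.006, 0.127, 0], [0, 0, -0.0333], 1]
    - [[0.006, 0.127, 0], [0, 0, -0.0333], 1]
    - [[0.006, 0.127, 0], [0, 0, -0.0333], 1]
    - [[0.006, 0.127, 0], [0, 0, -0.0333], 1]
    - [[0.006, 0.127, 0], [0, 0, -0.0333], 1]
    - [[0.006, 0.127, 0], [0, 0, -0.0333], 1]
    - [[0.006, 0.127, 0], [0, 0, -0.0333], 1]
    - [[0.006, 0.127, 0], [0, 0, -0.0333], 1]
    - [[0.006, 0.127, 0], [0, 0, -0.0333], 1]
    - [[0.006, 0.127, 0], [0, 0, -0.0333], 1]
    - [[0.006, 0.127, 0], [0, 0, -0.0333], 1]
    - [[0.006, 0.127, 0], [0, 0, -0.0333], 1]
    - [[0.006, 0.127, 0], [0, 0, -0.0333], 1]
    - [[0.006, 0.127, 0], [0, 0, -0.0333], 1]

```text
time_s: 27.88
position: [0.503, 0.0217, 0.0432]
tcp_rot: [[0.994, 0.109, 0.0], [0.109, -0.994, -0.001], [-0.0, 0.001, -1.0]]
force: [-1.9, 0.8, -0.4]
opening: 0.002
grasp_force: 0.7
```

```bash
python3 -c "
from h import *
rel();look()"
```

```text
t 27.88 p [0.503  0.0217 0.0432] r 55.24mm phi 188.2 yaw-phi-180 -1.9 tilt [ 0.     -0.0006] Fr 1.8 Ft -1.1 Fz -0.4 j6 74
wrist [0.5579 0.0296 0.045 ] dot 145.9(44) line 208.2(169) rel 297.7
```

Call:
move_arm:
  increments:
    - [[0.03, 0.127, 0], [0, 0, -0.0333], 1]
    - [[0.006, 0.127, 0], [0, 0, -0.0333], 1]
    - [[0.006, 0.127, 0], [0, 0, -0.0333], 1]
    - [[0.006, 0.127, 0], [0, 0, -0.0333], 1]
    - [[0.006, 0.127, 0], [0, 0, -0.0333], 1]
    - [[0.006, 0.127, 0], [0, 0, -0.0333], 1]
    - [[0.006, 0.127, 0], [0, 0, -0.0333], 1]
    - [[0.006, 0.127, 0], [0, 0, -0.0333], 1]
    - [[0.006, 0.127, 0], [0, 0, -0.0333], 1]
    - [[0, 0, 0], [0, 0, 0], 1]

```text
time_s: 28.77
position: [0.5183, -0.0094, 0.043]
tcp_rot: [[0.743, 0.67, 0.0], [0.67, -0.743, -0.001], [-0.001, 0.001, -1.0]]
force: [-0.3, -2.1, -0.7]
opening: 0.003
grasp_force: 1.3
```

```bash
python3 -c "
from h import *
rel();c,r,r2=look();cv2.imwrite('pics/r4.png',cv2.resize(np.hstack([r,r2])[:,:,::-1],(800,400)))"
```

```text
t 28.77 p [ 0.5183 -0.0094  0.043 ] r 55.44mm phi 224.7 yaw-phi-180 -2.7 tilt [ 0.0003 -0.0013] Fr 1.7 Ft 1.3 Fz -0.7 j6 35
wrist [0.5579 0.0299 0.045 ] dot 175.4(55) line 208.5(168) rel 326.9
```

View pics/r4.png

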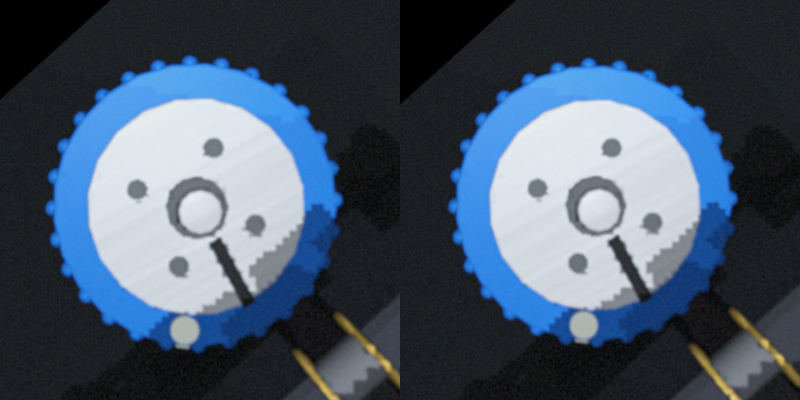

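The dot is at (184,330) in the left panel, at 175°. The line points to about (250,302), at 208.5°, so 33° remain.

Call:
move_arm:
  increments:
    - [[0.04, 0, 0], [0, 0, 0], 1]
    - [[0.01, 0.127, 0], [0, 0, -0.0333], 1]
    - [[0.006, 0.127, 0], [0, 0, -0.0333], 1]
    - [[0.006, 0.127, 0], [0, 0, -0.0333], 1]
    - [[0.006, 0.127, 0], [0, 0, -0.0333], 1]
    - [[0.006, 0.127, 0], [0, 0, -0.0333], 1]
    - [[0.006, 0.127, 0], [0, 0, -0.0333], 1]
    - [[0, 0, 0], [0, 0, 0], 1]

```text
time_s: 29.48
position: [0.5384, -0.0226, 0.043]
tcp_rot: [[0.406, 0.914, 0.001], [0.914, -0.406, -0.003], [-0.002, 0.002, -1.0]]
force: [-1.4, -6.1, 0.2]
opening: 0.002
grasp_force: 3.6
```

```bash
python3 -c "
from h import *
rel();c,r,r2=look()"
```

```text
t 29.48 p [ 0.5384 -0.0226  0.043 ] r 55.62mm phi 249.7 yaw-phi-180 -3.6 tilt [ 0.0013 -0.0029] Fr 6.2 Ft 0.8 Fz 0.2 j6 10
wrist [0.5578 0.0299 0.045 ] dot 200.4(53) line 209.5(191) rel 350.9
```

Call:
move_arm:
  increments:
    - [[0.004, 0.127, 0], [0, 0, -0.0333], 1]
    - [[0.004, 0.135, 0], [0, 0, -0.035], 1]
    - [[0, 0, 0], [0, 0, 0], 1]
    - [[0, 0, 0], [0, 0, 0], 1]

```text
time_s: 29.87
position: [0.5464, -0.025, 0.043]
tcp_rot: [[0.274, 0.962, 0.003], [0.962, -0.274, -0.003], [-0.002, 0.004, -1.0]]
force: [-0.7, -6.5, -0.6]
opening: 0.005
grasp_force: 3.0
```

```bash
python3 -c "
from h import *
rel();c,r,r2=look()"
```

```text
t 29.87 p [ 0.5464 -0.025   0.043 ] r 55.77mm phi 258.3 yaw-phi-180 -4.2 tilt [ 0.0031 -0.0029] Fr 6.5 Ft 0.6 Fz -0.6 j6 2
wrist [0.5578 0.03   0.045 ] dot 209.3(53) line 207.5(190) rel 1.9
```

Dot and line now meet within about 1–2°. I'll back off straight out, lift, and check.

Call:
move_arm:
  increments:
    - [[-0.1, 0, 0], [0, 0, 0], 1]
    - [[-0.4, 0, 0], [0, 0, 0], 1]
    - [[-0.3, 0, 0], [0, 0, 0], 1]
    - [[0, 0, -0.8], [0, 0, 0], 1]
    - [[0, 0, -0.9], [0, 0, 0], 1]
    - [[0, 0, -0.9], [0, 0, 0], 1]
    - [[0, 0, 0], [0, 0, 0], 1]
    - [[0, 0, 0], [0, 0, 0], 1]

```text
time_s: 30.58
position: [0.5394, -0.0473, 0.1221]
tcp_rot: [[0.273, 0.962, 0.004], [0.962, -0.273, -0.001], [0.0, 0.004, -1.0]]
force: [-0.9, -0.5, -0.2]
opening: 0.006
grasp_force: 0.0
```

```bash
python3 -c "
from h import *
rel();c,r,r2=look();cv2.imwrite('pics/r5.png',cv2.resize(np.hstack([r,r2])[:,:,::-1],(800,400)));save(capture('top'),'top9.png')"
```

```text
t 30.58 p [ 0.5394 -0.0473  0.1221] r 79.00mm phi 256.6 yaw-phi-180 -2.5 tilt [ 0.0039 -0.0011] Fr 0.7 Ft -0.8 Fz -0.2 j6 -1
wrist [0.5577 0.0295 0.0458] dot 209.4(91) line 208.5(173) rel 0.9
```

View pics/r5.png

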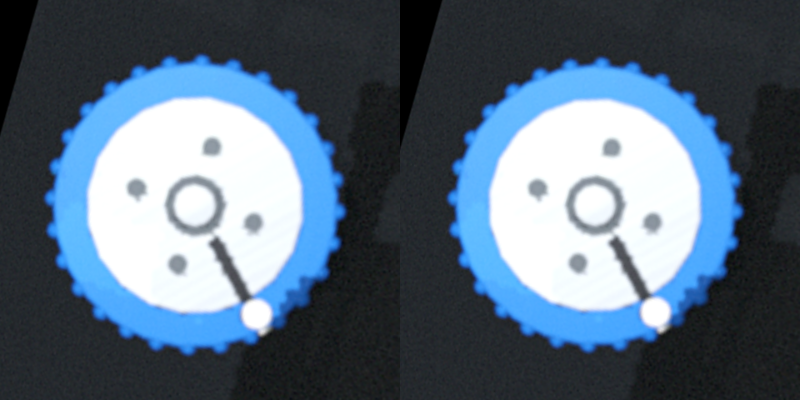

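View pics/top9.png

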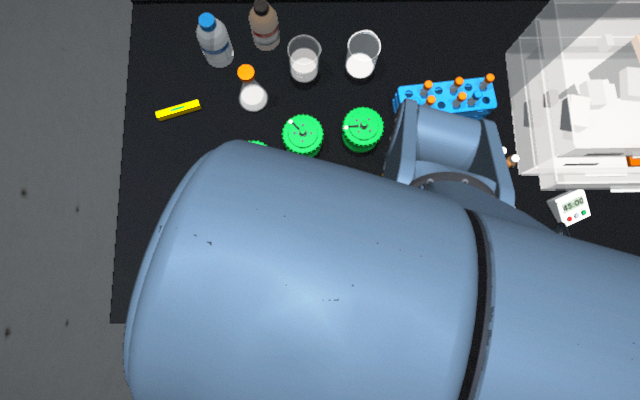

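The dot at (256,314) sits right at the end of the black line (250,302). This is the second meeting: 80° → 360° → 720°. The holder is in place, nothing else visible has moved, and the finger is clear. I'm handing in.

```bash
python3 -c "
from rig import *
print(hand_in())"
```

```text
the job is handed in; nothing more can be done
None
```

I turned the blue ring anticlockwise to its second meeting: the dot rests within about 1° of the black line, the holder hasn't visibly moved, the finger is clear, and the job is handed in at about 31 s.

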